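# Sort the parts off the sorting stand and lid the socket bin

### The arm

A 6-joint arm with a two-finger parallel gripper is mounted at the origin on the work surface. World frame = base frame: x ahead of the robot, y to its left, z up, the work surface at z = 0. Lengths are in mm, angles in rad, forces in N, time in s.
With the tool pointing down it reaches from about 350 to 975 mm from the base axis. Payload 7.1 kg.
Tool frame: the origin (TCP) lies at the very end of the fingers, on their centre line; the grasp point (between the pads) lies 19 mm behind it; z points along the fingers, y is the line along which they close (so a half turn about z gives the same grasp; the last joint's range is limited). The gripper opens to 88 mm and grips with 3 to 60 N. Pads are 20 mm wide; open, the fingers measure 115 mm over their backs; the gripper's body (75 mm by 178 mm) begins 61 mm behind the grasp point.
Start: joints at [-1.24, 0.423, 1.63, -0, 1.089, -0.019], TCP at [214.21, -587.127, 222.675] pointing down, gripper open.
Joint ranges: [-3, 3], [-0.9, 2.11], [0.09, 2.58], [-1.31, 4.45], [0.11, 2.69], [-2.54, 2.54]. Speed limits (rad/s): [2.39, 2.39, 3.01, 3.14, 3.14, 3.14].

### API

Orientations are given as a rotation vector (axis times angle).
In Python, from workcell import ctrl, optics gives the robot as it stands.
- The arm moves only by the shell command python3 -m jog 'ROWS'. ROWS is JSON, a list of rows, each a list of 7 numbers: the shift along the tool's x, y, z in units of 40 mm (1.0 is 40 mm), then the turn, a rotation vector about the tool's x, y, z in units of 6 degrees (1.0 is 6 degrees), then the opening, from 0 (shut) to 1 (fully open). A call has 1 to 20 rows; each row shifts and turns the commanded pose from where the row before left it, along the tool's axes as they then stand; what a row does not reach is not made up. A row lasts 1/10 s, in which the tool goes at most 50 mm and 8.59 degrees, less where a joint would pass 70% of its speed; a pose out of reach is approached as far as the arm can. A call is refused whole if a number of a shift passes 1 or a number of a turn 1, either way. A call with a gripper value outside its range is refused whole. The fingers move at their own pace and stop on an object; the grip force is fixed at half the most. Time passes only in rows, so rows that do not move let the fingers close. It gives the time, the measured TCP pose, the force, the opening and the grip force at its end, in the units of the state.
- ctrl.get_obs(): the state, without advancing time (a new reading comes with each control period).
- optics.get_image(name): name is "side" or "top"; returns the picture (384x512x3 uint8, red, green, blue); there is no depth.
- optics.camera_model(name): a dict with "fov_y" (degrees; the focal length in pixels is half the picture's height over the tangent of half this angle, whatever the lens; pixels are square), "cx", "cy" (the principal point, pixels), "k1" (the pictures are not rectified: a ray, as slopes to the right and down, at radius r is drawn at 1 + k1 r^2 times it, then the intrinsics apply), "view" (4x4, takes a point from world to camera coordinates). Camera axes: x right, y up, looking along -z (the intrinsics and any distortion apply to the point x, -y, -z); pixel columns grow to the right and rows downward; lengths in mm; the calibration is good to about 2 mm. A picture is of the moment at which its call begins. camera_model takes no time and is no camera call.
- ctrl.close_job(): hands the job in; it is judged then, once.
Trained networks look in the newest picture that a camera, given by its name, has taken for a name from the list of things; names that differ only in an ending like _2 or _b are one class to them, and where a whole thing is asked for, a point or a joint stands for the part that bears it (a point fixed in the world has none). Each returns a list of dicts, best first, with "conf" (0 to 1); they miss things now and then, are a little off and sometimes report something else, mostly with a low value. They report only what shows in the picture. A call takes as long as a camera call.
- optics.masks_of(target, camera): "pixels" (384x512 bool, what is visible of it) and "extent" ([centre column, centre row, width, height] in pixels, round what is visible of it).
The state is a dict: "t": time; "qpos": joint angles; "qvel": joint speeds; "joint_torque": joint torques, N m; "ee_pos": TCP position; "orientation": TCP orientation; "ft_force": force on the tool from outside, world axes, zero at the start; "moment": the same for the moment, N m; "width": finger opening in mm; "grasp_force": force on a finger pad.
Only numpy, scipy, OpenCV 4.12 (cv2) and the standard library are available. Lean on these libraries where they do the work, as an engineer would, in place of code of your own. Each camera call takes 0.05 s, during which the arm holds its last target. There are 200 camera calls.

### The job

Clear the sorting stand: slide the two steel sockets off its open ends into the red bin and the two brass fittings into the blue bin, sweeping them along the deck rather than picking them up. Once the sockets are in, take the red lid from its sloping rest and fit it on the red bin so that it sits fully home and level. Leave the mug, the yellow can and the amber jar where they are.

Things in the scene. Friction and masses are not known exactly. Their poses are not given: they have to be found in the camera images.
- stand: Sorting stand, fixed, grey metal, 85 mm high. Origin: centre of its underside, on the bench. The parts start standing on its deck in four lanes about 50 mm apart in x, one part in each lane, up to 45 mm from the middle in y.
- deck (a point): Centre of the top face of the sorting stand: a flat aluminium deck, 220 mm along its x by 180 mm along its y, z up. The two edges at x = +-110 mm carry a dark lip 5 mm wide and 6 mm high; the ends at y = +-90 mm are open, with no lip, and a bin stands against each.
- red_bin: Red open parts bin for the sockets, fixed, 220 mm (its x) by 120 mm (its y) by 80 mm high, walls and floor 4 mm. Origin: centre of its underside, on the bench; z up. It stands against one open end of the stand (either one), 2 mm gap, axes parallel to the deck's, its rim 5 mm below the deck.
- blue_bin: Blue open parts bin for the brass fittings, the same size, origin and placing as the red one, at the other end of the stand. It gets no lid.
- socket_a: Steel wrench socket: upright cylinder, 26 mm diameter, 30 mm high, dark hole in its top, about 90 g (60 to 130). Origin: centre of its underside; z along its axis.
- socket_b: A second socket just like socket_a.
- fitting_a: Brass pipe fitting: hexagon 29 mm over its corners and 15 mm high, with a threaded stub 19 mm in diameter on top, 28 mm high in all, about 80 g. Origin: centre of its underside (hexagon down); z along its axis.
- fitting_b: A second fitting just like fitting_a.
- lid: Loose red plastic lid of the red bin, 140 to 280 g. Cover plate 224 mm (x) by 124 mm (y), 4 mm thick; under it a step 8 mm deep that goes inside the bin's walls with 1.8 mm to spare on each side. Origin: centre of the step's underside; z up through the handle. Seated, the plate rests on the bin's rim, origin 72 mm above the bin's; either way round fits.
- lid_handle (a point): Middle of the lid's black handle bar, 34 mm above the lid's origin. The bar is 60 mm long (lid x), 14 mm wide (lid y) and spans 12 to 46 mm above the lid's origin. At the start the lid lies on the rest, its x axis sloping up away from the robot at 30 degrees, so its z axis leans 30 degrees from vertical towards the robot.
- rest: Fixed plywood lid rest to the left or right of the stand: a board sloping up away from the robot at 30 degrees with a ledge at its lower end, 110 mm wide, up to about 145 mm high. Origin: centre of its underside, on the bench.
- mug: Blue mug with a handle, 80 mm diameter, 95 mm high; leave alone. Origin: centre of its underside. It stands beyond the yellow can.
- spray: Yellow can with a white label, 56 mm diameter, 150 mm high, on the side away from the lid rest; leave alone. Origin: centre of its underside.
- jar: Amber glass jar with a white cap and label, 66 mm diameter, 80 mm high, behind the lid rest; leave alone. Origin: centre of its underside.

How it is judged (in metres and radians):
At the end, for the whole second after the job is handed in: Both sockets lie in the red bin and both fittings in the blue bin, below the rim; the lid is at rest on the red bin, fully home (height within 2.5 mm), centred within 5 mm, lined up within 0.06 rad and level within 0.03 rad (x of socket_a in the frame of red_bin between -0.108 and 0.108 m and y of socket_a in the frame of red_bin between -0.058 and 0.058 m and z of socket_a in the frame of red_bin between 0 and 0.066 m and x of socket_b in the frame of red_bin between -0.108 and 0.108 m and y of socket_b in the frame of red_bin between -0.058 and 0.058 m and z of socket_b in the frame of red_bin between 0 and 0.066 m and x of fitting_a in the frame of blue_bin between -0.108 and 0.108 m and y of fitting_a in the frame of blue_bin between -0.058 and 0.058 m and z of fitting_a in the frame of blue_bin between 0 and 0.066 m and x of fitting_b in the frame of blue_bin between -0.108 and 0.108 m and y of fitting_b in the frame of blue_bin between -0.058 and 0.058 m and z of fitting_b in the frame of blue_bin between 0 and 0.066 m and z of lid in the frame of red_bin between 0.0695 and 0.0745 m and x of lid in the frame of red_bin between -0.005 and 0.005 m and y of lid in the frame of red_bin between -0.005 and 0.005 m and angle between lid's own z axis and vertical below 0.03 rad and angle between the x axis of lid and the x axis of red_bin, either way round below 0.06 rad and linear speed of lid below 0.01 m/s); the robot touches nothing.
It fails at once if a part is picked up: its underside is more than 30 mm above the deck (z of any of socket_a, socket_b, fitting_a, fitting_b in the frame of deck above 0.03 m).
It fails at once if the mug, the yellow can or the amber jar is shifted by more than 30 mm or tipped over (distance of any of mug, spray, jar from where it was at the start of the episode above 0.03 m or angle between any of mug, spray, jar's own z axis and vertical above 0.4 rad).
It also fails if it takes over 72 s, if anything falls off the work surface, if the arm or the gripper's body presses on something with over 40 N, if the wrist force passes 120 N, or if a joint passes its speed limit or range.

## Working session

There is one attempt and no reset: what is moved stays moved. The work goes in short steps, Python scripts to look and compute and a shell command to move; the robot and the scene stay as the last step left them, time stands still between calls to the robot, and variables do not carry over. Pictures are saved under pics/ and viewed, at most 10 in all, crops included, and the job is handed in when it is done.

```bash
ls; mkdir -p pics; python3 - <<'E'
from workcell import ctrl, optics
import cv2
print(ctrl.get_obs())
for n in("side","top"):
    im=optics.get_image(n); cv2.imwrite(f"pics/{n}0.png",im[:,:,::-1])
    m=optics.camera_model(n);print(n,m)
    for t in["deck","stand","red_bin","blue_bin","socket_a","fitting_a","lid","lid_handle","rest","mug","spray","jar"]:
        for r in optics.masks_of(t,n):
            print(n,t,round(r["conf"],2),[round(float(v),1) for v in r["extent"]],r["pixels"].sum())
a=cv2.imread("pics/side0.png");b=cv2.imread("pics/top0.png")
E
```

```text
pics
{'t': 0.0, 'qpos': array([-1.23997634e+00,  4.23841804e-01,  1.63071499e+00, -1.42552923e-07,
        1.08860421e+00, -1.90303290e-02]), 'qvel': array([-0.00180987, -0.00106668, -0.00219939, -0.00166323,  0.00011504,
       -0.00193862]), 'joint_torque': array([-6.07721158e-04, -5.44633663e+01, -2.73670828e+01,  6.43523969e-02,
        2.27208214e-02, -1.30715030e-04]), 'ee_pos': array([ 214.04240611, -586.59277105,  221.89128596]), 'orientation': array([-3.09212488e+00, -5.46475773e-01,  3.82509850e-04]), 'ft_force': array([ 0.74794168,  0.09929972, -0.30783807]), 'moment': array([-0.06360735,  0.0184403 , -0.06860023]), 'grasp_force': 0.0, 'width': 87.8812471490899}
side {'fov_y': 47.90350135638861, 'cx': 259.2670878245185, 'cy': 196.17649939412152, 'k1': 0.006999056670147695, 'view': array([[ 9.70228468e-01, -2.42188696e-01, -1.16443030e-03,
        -5.51387576e+02],
       [ 1.70535062e-01,  6.79748208e-01,  7.13344353e-01,
        -1.65390634e+02],
       [-1.71972419e-01, -6.92305575e-01,  7.00812727e-01,
        -1.00146869e+03],
       [ 0.00000000e+00,  0.00000000e+00, 
[... 1191 characters left out ...]
  0.00000000e+00,
         1.00000000e+00]])}
top deck 0.55 [251.3, 187.1, 75.7, 89.5] 5157
top stand 0.8 [252.2, 184.6, 72.3, 85.0] 5184
top red_bin 0.75 [308.1, 191.7, 51.1, 85.2] 3662
top blue_bin 0.73 [198.6, 181.4, 58.1, 83.5] 3732
top socket_a 0.43 [263.2, 196.0, 12.1, 14.4] 85
top fitting_a 0.61 [251.2, 154.2, 6.5, 7.6] 47
top fitting_a 0.52 [235.7, 211.1, 10.7, 7.8] 44
top lid 0.82 [400.1, 203.6, 48.9, 75.7] 3357
top lid_handle 0.57 [399.4, 201.0, 52.1, 76.4] 3322
top rest 0.85 [395.0, 199.2, 57.6, 75.9] 627
top mug 0.62 [252.2, 187.3, 70.8, 85.2] 5226
top spray 0.94 [108.2, 224.5, 38.8, 22.4] 686
top jar 0.96 [388.5, 150.7, 24.7, 22.8] 530
top jar 0.3 [398.6, 202.9, 54.8, 77.3] 3398
```

```bash
python3 - <<'E'
import cv2
a=cv2.imread("pics/side0.png")[90:390,150:430];b=cv2.imread("pics/top0.png")[120:270,90:450]
cv2.imwrite("pics/s1.png",cv2.resize(a,None,fx=2,fy=2,interpolation=3))
cv2.imwrite("pics/t1.png",cv2.resize(b,None,fx=2.2,fy=2.2,interpolation=3))
E
```

```text
(no output)
```

View pics/s1.png

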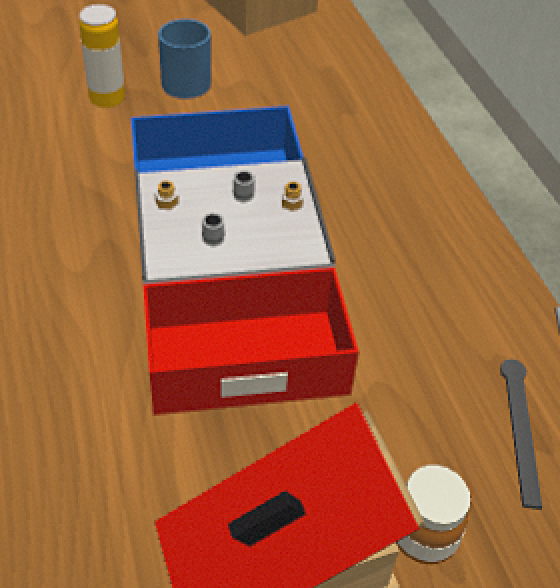

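View pics/t1.png

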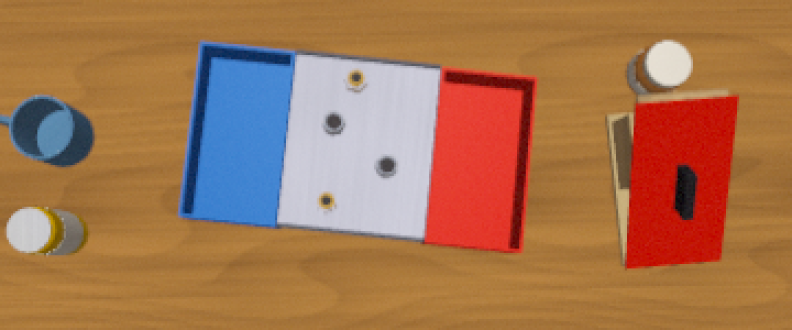

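Bins: the red one is on the robot's right (−y) of the stand and the blue one on the left. On the deck, the fittings are in the outer lanes and the sockets in the inner two. The lid is on the rest at the right, with its black handle at about top px (400,205), and the side view cuts off its lowest corner. Next I'll fit the poses to the colour outlines in both views.

```bash
cat > h.py <<'E'
import numpy as np, cv2
from scipy.optimize import least_squares
from scipy.spatial.transform import Rotation as R
from workcell import ctrl, optics
CM={n:optics.camera_model(n) for n in("side","top")}
def proj(P,n):
    m=CM[n];P=np.atleast_2d(P);c=P@m["view"][:3,:3].T+m["view"][:3,3]
    s=np.c_[c[:,0],-c[:,1]]/-c[:,2:];s=s*(1+m["k1"]*(s**2).sum(1,keepdims=True))
    return s*192/np.tan(np.radians(m["fov_y"]/2))+[m["cx"],m["cy"]]
def tri(pts):  # {cam:(u,v)}
    f=lambda X:np.concatenate([proj(X,n)[0]-p for n,p in pts.items()])
    r=least_squares(f,[550,0,80]);return r.x,np.abs(r.fun).max()
def box(x,y,z0,z1): return np.array([[a*x/2,b*y/2,c] for a in(-1,1) for b in(-1,1) for c in(z0,z1)])
def cmask(im,col,near):  # colour blob at subpixel (4x), hull points in picture px
    big=cv2.resize(im,None,fx=4,fy=4,interpolation=cv2.INTER_CUBIC);h=cv2.cvtColor(big,cv2.COLOR_RGB2HSV)
    if col=="red": m=((h[...,0]<5)|(h[...,0]>174))&(h[...,1]>165)&(h[...,2]>50)
    else: m=(h[...,0]>102)&(h[...,0]<125)&(h[...,1]>140)
    m=cv2.morphologyEx(m.astype(np.uint8),cv2.MORPH_OPEN,np.ones((5,5)))
    cs,_=cv2.findContours(m,0,cv2.CHAIN_APPROX_NONE)
    cs=[c for c in cs if cv2.contourArea(c)>1500]
    c=min(cs,key=lambda c:np.linalg.norm(c.reshape(-1,2).mean(0)/4-near))
    return c.reshape(-1,2)
def hullpts(c):
    hl=cv2.convexHull(c.reshape(-1,1,2).astype(np.float32)).reshape(-1,1,2)
    p=np.array([q for q in c[::3] if abs(cv2.pointPolygonTest(hl,(float(q[0]),float(q[1])),True))<2.5])
    p=(p+.5)/4-.5
    return p[(p[:,0]>3)&(p[:,0]<508)&(p[:,1]>3)&(p[:,1]<380)]
def resid(P3,n,pts):
    hl=cv2.convexHull(proj(P3,n).astype(np.float32))
    return np.array([cv2.pointPolygonTest(hl,(float(a),float(b)),True) for a,b in pts])
def fit(model,obs,p0):  # obs: list of (key,cam,pts), model(p)->{key:pts3}
    f=lambda p:np.concatenate([resid(model(p)[k],n,q)/np.sqrt(len(q))*10 for k,n,q in obs])
    r=least_squares(f,p0,loss="soft_l1",f_scale=2,diff_step=1e-3,x_scale=[10]*3+[.1]*(len(p0)-3))
    m=model(r.x);return r.x,[(k,n,round(float(np.abs(resid(m[k],n,q)).mean()),2)) for k,n,q in obs]
def stand(p): # x,y,z0,yaw
    A=R.from_euler("z",p[3]).as_matrix();o=np.array(p[:3])
    return {"red":(box(220,120,0,80)+[0,-152,0])@A.T+o,"blue":(box(220,120,76,80)+[0,152,0])@A.T+o}
def lidrot(yaw,tilt): return R.from_euler("z",yaw)*R.from_euler("y",-tilt)
def lidm(p): return {"lid":lidrot(p[3],p[4]).apply(box(224,124,8,12))+p[:3]}
def tool(): o=ctrl.get_obs();return o["ee_pos"],R.from_rotvec(o["orientation"])
def go(pos,rot=None,): # print what to move, tool axes
    p,r=tool();rot=rot or r
    print("shift/40 tool",np.round(r.inv().apply(np.array(pos)-p)/40,2),"turn/6deg",np.round(np.degrees((r.inv()*rot).as_rotvec())/6,2),"shift in target frame",np.round(rot.inv().apply(np.array(pos)-p)/40,2))
E
cat > m1.py <<'E'
from h import *
I={n:optics.get_image(n) for n in CM}
cr=cmask(I["top"],"red",(308,192));cb=cmask(I["top"],"blue",(198,181));sr=cmask(I["side"],"red",(275,262))
p,e=fit(stand,[("red","top",hullpts(cr)),("blue","top",hullpts(cb)),("red","side",hullpts(sr))],[560,0,0,-.1])
print("stand",p.round(3),e)
lt=cmask(I["top"],"red",(400,203));ls=cmask(I["side"],"red",(293,337))
q,e=fit(lidm,[("lid","top",hullpts(lt)),("lid","side",hullpts(ls))],[530,-400,90,0,.52]);print("lid",q.round(3),e)
print("handle",(lidrot(q[3],q[4]).apply([0,0,34])+q[:3]).round(1))
A=R.from_euler("z",p[3])
for t in("socket_a","fitting_a"):
    M={n:optics.masks_of(t,n) for n in CM}
    for s in M["side"]:
        for u in M["top"]:
            c={n:np.argwhere(k["pixels"]).mean(0)[::-1] for n,k in(("side",s),("top",u))}
            X,r=tri(c)
            print(t,X.round(1),"err",round(r,1),"deck",A.inv().apply(X-np.array([p[0],p[1],85])).round(1),{n:v.round(1) for n,v in c.items()})
pp,r=tool();print(pp,r.as_matrix().round(3))
np.save("p.npy",p);np.save("q.npy",q)
for t in("spray","mug","jar"):
    M={n:optics.masks_of(t,n) for n in CM}
    if all(M.values()):
        print(t,tri({n:M[n][0]["extent"][:2] for n in M}))
E
python3 m1.py
```

```text
stand [ 5.807e+02 -0.000e+00  0.000e+00 -1.260e-01] [('red', 'top', 1.25), ('blue', 'top', 0.99), ('red', 'side', 1.15)]
lid [ 5.28242e+02 -3.86763e+02  8.25640e+01  6.10000e-02  5.45000e-01] [('lid', 'top', 0.59), ('lid', 'side', 0.39)]
handle [ 510.6 -387.8  111.6]
socket_a [553.7 -26.7  96.4] err 0.0 deck [-23.5 -29.9  11.4] {'side': array([256. , 204.9]), 'top': array([264.8, 194.9])}
socket_a [571.1 -27.6 159.1] err 9.4 deck [ -6.1 -28.6  74.1] {'side': array([271.7, 182.9]), 'top': array([264.8, 194.9])}
fitting_a [513.7  46.1  92.1] err 0.0 deck [-72.2  37.4   7.1] {'side': array([233. , 188.3]), 'top': array([237.9, 210.5])}
fitting_a [572.8 173.3 -30.3] err 13.8 deck [ -29.5  171.  -115.3] {'side': array([233. , 188.3]), 'top': array([197.2, 180.5])}
[ 214.20020606 -587.13737924  222.69521503] [[ 0.939  0.343  0.   ]
 [ 0.343 -0.939 -0.   ]
 [-0.     0.    -1.   ]]
spray (array([486.41812869, 394.48289447,  67.68192745]), np.float64(1.4800365803436648))
mug (array([615.6640286 , 410.41881969,  29.86802597]), np.float64(1.9042472486451345))
jar (array([ 679.33044757, -391.06241432,   43.47875455]), np.float64(2.649969425771701))
```

```bash
python3 - <<'E'
s=open("h.py").read()
a=s.index("    f=lambda p:np.concatenate([resid");b=s.index("    m=model(r.x)")
s=s[:a]+'''    p0=np.array(p0,float);sc=np.array([100]*3+[1]*(len(p0)-3))
    f=lambda d:np.concatenate([resid(model(p0+(d-1)*sc)[k],n,q)/np.sqrt(len(q))*10 for k,n,q in obs])
    r=least_squares(f,np.ones(len(p0)),loss="soft_l1",f_scale=2,diff_step=2e-3);r.x=p0+(r.x-1)*sc
'''+s[b:]
open("h.py","w").write(s)
m=open("m1.py").read();a=m.index("for t in(\"socket");b=m.index("pp,r=tool")
m=m[:a]+'''for nm,c in dict(sock_near=dict(side=(256,205),top=(265.3,195.5)),sock_far=dict(side=(272,182.5),top=(241.8,176)),fit_near=dict(side=(233.3,187.5),top=(238,211.2)),fit_far=dict(side=(296.5,187.3),top=(252,156))).items():
    X,r=tri(c);print(nm,X.round(1),round(r,2),A.inv().apply(X-np.array([p[0],p[1],85])).round(1))
'''+m[b:m.index("for t in(\"spray")]
open("m2.py","w").write(m)
E
python3 m2.py
```

```text
stand [ 5.80439e+02  3.19100e+00  4.96000e-01 -1.24000e-01] [('red', 'top', 1.24), ('blue', 'top', 0.5), ('red', 'side', 0.55)]
lid [ 5.28193e+02 -3.86857e+02  8.25920e+01  6.10000e-02  5.46000e-01] [('lid', 'top', 0.6), ('lid', 'side', 0.39)]
handle [ 510.6 -387.9  111.6]
sock_near [552.8 -28.1  97.4] 0.34 [-23.5 -34.4  12.4]
sock_far [607.2  33.3 101.5] 0.73 [22.8 33.2 16.5]
fit_near [513.2  45.6  95.1] 0.56 [-71.9  33.8  10.1]
fit_far [661.2   4.8  99. ] 0.69 [80.  11.6 14. ]
[ 214.19365866 -587.10763307  222.65629713] [[ 0.939  0.343 -0.   ]
 [ 0.343 -0.939  0.   ]
 [ 0.    -0.    -1.   ]]
```

```bash
python3 -m jog '[[0,0,0,0,0,-1,0.17],[0,0,0,0,0,-1,0.17],[0,0,0,0,0,-1,0.17],[0,0,0,0,0,-1,0.17],[0,0,0,0,0,-1,0.17],[0,0,0,0,0,-1,0.17],[0,0,0,0,0,-1,0.17],[0,0,0,0,0,-1,0.17],[0,0,0,0,0,-1,0.17],[0,0,0,0,0,-1,0.17],[0,0,0,0,0,-0.48,0.17]]'
python3 -m jog '[[0.93,0.32,0,0,0,0,0.17],[0.93,0.32,0,0,0,0,0.17],[0.93,0.32,0,0,0,0,0.17],[0.93,0.32,0,0,0,0,0.17],[0.93,0.32,0,0,0,0,0.17],[0.93,0.32,0,0,0,0,0.17],[0.93,0.32,0,0,0,0,0.17],[0.93,0.32,0,0,0,0,0.17],[0.93,0.32,0,0,0,0,0.17],[0.93,0.32,0,0,0,0,0.17],[0.93,0.32,0,0,0,0,0.17],[0.93,0.32,0,0,0,0,0.17],[0.93,0.32,0,0,0,0,0.17],[0.93,0.32,0,0,0,0,0.17],[0.93,0.32,0,0,0,0,0.17],[0.93,0.32,0,0,0,0,0.17],[0.93,0.32,0,0,0,0,0.17],[0,0,0,0,0,0,0.17]]'
cat > dk.py <<'E'
from h import *
p=np.load("p.npy");A=R.from_euler("z",p[3]);x,r=tool();o=ctrl.get_obs()
print("t",round(o["t"],2),"tcp in deck",A.inv().apply(x-np.array([p[0],p[1],85])).round(1),"tooly",A.inv().apply(r.as_matrix()[:,1]).round(3),"w",round(o["width"],1),o["ft_force"].round(1),o["qpos"].round(2))
E
python3 dk.py
```

```text
t: 3.1
ee_pos: [214.2, -587.1, 222.7]
orientation: [-2.351, -2.084, -0.0]
ft_force: [0.1, 0.9, -0.2]
width: 14.9
grasp_force: 0.0
t: 4.9
ee_pos: [510.0, 17.0, 223.0]
orientation: [2.35, 2.084, 0.003]
ft_force: [-0.6, 0.2, -0.1]
width: 14.8
grasp_force: 0.0
t 4.9 tcp in deck [-71.6   5.  138. ] tooly [1.    0.004 0.002] w 14.8 [-0.6  0.2 -0.1] [0.01 0.25 1.88 0.   1.   0.13]
```

```bash
python3 -m jog '[[-0.2,0,0.8,0,0,0,0.17],[0,0,0.8,0,0,0,0.17],[0,0,0.8,0,0,0,0.17],[0,0,0.6,0,0,0,0.17],[0,0,0.25,0,0,0,0.17],[0,0,0,0,0,0,0.17]]'; python3 dk.py
python3 -m jog '[[0.24,0,0,0,0,0,0.17],[0.24,0,0,0,0,0,0.17],[0.24,0,0,0,0,0,0.17],[0.24,0,0,0,0,0,0.17],[0.24,0,0,0,0,0,0.17],[0.24,0,0,0,0,0,0.17],[0.24,0,0,0,0,0,0.17],[0.24,0,0,0,0,0,0.17],[0.24,0,0,0,0,0,0.17],[0.24,0,0,0,0,0,0.17],[0.24,0,0,0,0,0,0.17],[0.24,0,0,0,0,0,0.17],[0.15,0,0,0,0,0,0.17],[0,0,0,0,0,0,0.17]]'; python3 dk.py
python3 - <<'E'
from h import *
b=optics.get_image("top")[120:270,150:350];a=optics.get_image("side")[130:280,180:380]
cv2.imwrite("pics/c3.png",cv2.resize(np.vstack([b,a]),None,fx=2,fy=2,interpolation=3)[...,::-1])
E
```

```text
t: 5.5
ee_pos: [506.1, 5.2, 91.7]
orientation: [-2.353, -2.078, 0.003]
ft_force: [0.7, 0.1, 0.8]
width: 15.2
grasp_force: 0.0
t 5.5 tcp in deck [-74.1  -7.2   6.7] tooly [ 1.    -0.    -0.003] w 15.2 [0.7 0.1 0.8] [-0.01  0.45  1.97 -0.    0.72  0.11]
t: 6.9
ee_pos: [522.1, 126.8, 92.6]
orientation: [2.353, 2.081, 0.0]
ft_force: [-0.0, -0.9, -0.8]
width: 15.2
grasp_force: 0.0
t 6.9 tcp in deck [-73.1 115.5   7.6] tooly [1.    0.001 0.   ] w 15.2 [-0.  -0.9 -0.8] [0.22 0.49 1.91 0.   0.75 0.34]
```

View pics/c3.png

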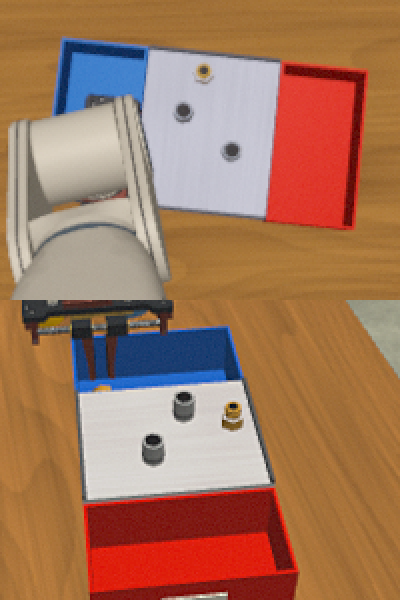

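The first fitting is off the deck: it shows at the blue bin's near edge, about (103,388) in the crop. The other three haven't moved.

```bash
python3 -m jog '[[0,0,-0.8,0,0,0,0.17],[0,0,-0.6,0,0,0,0.17],[-0.7,0.75,0,0,0,0,0.17],[-0.7,0.75,0,0,0,0,0.17],[-0.7,0.75,0,0,0,0,0.17],[-0.7,0.75,0,0,0,0,0.17],[-0.7,0.75,0,0,0,0,0.17],[0,0,0,0,0,0,0.17],[0,0,0.6,0,0,0,0.17],[0,0,0.5,0,0,0,0.17],[0,0,0.3,0,0,0,0.17],[0,0,0,0,0,0,0.17]]'; python3 dk.py
python3 -m jog '[[0.25,0,0,0,0,0,0.17],[0.25,0,0,0,0,0,0.17],[0.25,0,0,0,0,0,0.17],[0.25,0,0,0,0,0,0.17],[0.25,0,0,0,0,0,0.17],[0.25,0,0,0,0,0,0.17],[0.25,0,0,0,0,0,0.17],[0.25,0,0,0,0,0,0.17],[0.25,0,0,0,0,0,0.17],[0.25,0,0,0,0,0,0.17],[0.25,0,0,0,0,0,0.17],[0.25,0,0,0,0,0,0.17],[0.25,0,0,0,0,0,0.17],[0.25,0,0,0,0,0,0.17],[0,0,0,0,0,0,0.17]]'; python3 dk.py
```

```text
t: 8.2
ee_pos: [651.8, -31.1, 90.8]
orientation: [-2.352, -2.078, 0.004]
ft_force: [0.1, 0.4, -0.0]
width: 14.7
grasp_force: 0.0
t 8.2 tcp in deck [ 75.  -25.2   5.8] tooly [ 1.     0.    -0.004] w 14.7 [ 0.1  0.4 -0. ] [-0.07  0.62  1.64  0.    0.88  0.06]
t: 9.7
ee_pos: [671.0, 109.0, 92.6]
orientation: [-2.353, -2.081, -0.0]
ft_force: [0.0, 0.2, -0.2]
width: 15.2
grasp_force: 0.0
t 9.7 tcp in deck [ 76.8 116.2   7.6] tooly [1.    0.002 0.   ] w 15.2 [ 0.   0.2 -0.2] [0.14 0.65 1.57 0.   0.91 0.27]
```

```bash
python3 -m jog '[[0,0,-0.8,0,0,0,0.17],[0,0,-0.6,0,0,0,0.17],[-0.6,-0.7,0,0,0,0,0.17],[-0.55,-0.65,0,0,0,0,0.17],[0,0,0,0,0,0,0.17],[0,0,0.6,0,0,0,0.17],[0,0,0.5,0,0,0,0.17],[0,0,0.3,0,0,0,0.17],[0,0,0,0,0,0,0.17]]'; python3 dk.py
python3 -m jog '[[-0.26,0,0,0,0,0,0.17],[-0.26,0,0,0,0,0,0.17],[-0.26,0,0,0,0,0,0.17],[-0.26,0,0,0,0,0,0.17],[-0.26,0,0,0,0,0,0.17],[-0.26,0,0,0,0,0,0.17],[-0.26,0,0,0,0,0,0.17],[-0.26,0,0,0,0,0,0.17],[-0.26,0,0,0,0,0,0.17],[-0.26,0,0,0,0,0,0.17],[-0.26,0,0,0,0,0,0.17],[-0.26,0,0,0,0,0,0.17],[-0.26,0,0,0,0,0,0.17],[-0.26,0,0,0,0,0,0.17],[-0.26,0,0,0,0,0,0.17],[-0.26,0,0,0,0,0,0.17],[-0.26,0,0,0,0,0,0.17],[-0.26,0,0,0,0,0,0.17],[0,0,0,0,0,0,0.17]]'; python3 dk.py
```

```text
t: 10.6
ee_pos: [610.8, 68.5, 90.9]
orientation: [-2.353, -2.079, 0.004]
ft_force: [0.8, -0.2, 0.7]
width: 15.0
grasp_force: 0.0
t 10.6 tcp in deck [22.1 68.5  5.9] tooly [ 1.     0.    -0.003] w 15.0 [ 0.8 -0.2  0.7] [0.09 0.58 1.73 0.   0.84 0.22]
t: 12.5
ee_pos: [588.4, -118.7, 92.6]
orientation: [2.356, 2.078, -0.0]
ft_force: [0.0, 0.2, 1.1]
width: 14.7
grasp_force: 0.0
t 12.5 tcp in deck [  22.9 -120.     7.6] tooly [ 1.    -0.001  0.   ] w 14.7 [0.  0.2 1.1] [-0.22  0.56  1.76 -0.    0.82 -0.09]
```

```bash
python3 -m jog '[[0,0,-0.8,0,0,0,0.17],[0,0,-0.6,0,0,0,0.17],[0.75,-0.29,0,0,0,0,0.17],[0.75,-0.29,0,0,0,0,0.17],[0.75,-0.29,0,0,0,0,0.17],[0.75,-0.29,0,0,0,0,0.17],[0,0,0,0,0,0,0.17],[0,0,0.6,0,0,0,0.17],[0,0,0.5,0,0,0,0.17],[0,0,0.3,0,0,0,0.17],[0,0,0,0,0,0,0.17]]'; python3 dk.py
python3 -m jog '[[-0.25,0,0,0,0,0,0.17],[-0.25,0,0,0,0,0,0.17],[-0.25,0,0,0,0,0,0.17],[-0.25,0,0,0,0,0,0.17],[-0.25,0,0,0,0,0,0.17],[-0.25,0,0,0,0,0,0.17],[-0.25,0,0,0,0,0,0.17],[-0.25,0,0,0,0,0,0.17],[-0.25,0,0,0,0,0,0.17],[-0.25,0,0,0,0,0,0.17],[-0.25,0,0,0,0,0,0.17],[-0.25,0,0,0,0,0,0.17],[0,0,0,0,0,0,0.17],[0,0,-0.8,0,0,0,0.17],[0,0,-1,0,0,0,0.17],[-0.8,0,-0.9,0,0,0,0.6],[-0.9,0,0,0,0,0,0.6],[-0.9,0,0,0,0,0,0.6],[0,0,0,0,0,0,0.6]]'; python3 dk.py
python3 - <<'E'
from h import *
for n in CM: cv2.imwrite(f"pics/{n}4.png",optics.get_image(n)[...,::-1])
b=cv2.imread("pics/top4.png")[120:270,150:350];a=cv2.imread("pics/side4.png")[130:280,180:380]
cv2.imwrite("pics/c4.png",cv2.resize(np.vstack([b,a]),None,fx=2,fy=2,interpolation=3))
for n in CM:
  for t in("socket_a","fitting_a"): print(n,t,[(round(r["conf"],2),r["extent"]) for r in optics.masks_of(t,n)])
E
```

```text
t: 13.6
ee_pos: [556.3, 7.2, 91.2]
orientation: [-2.353, -2.078, 0.004]
ft_force: [0.3, -0.2, 0.4]
width: 15.4
grasp_force: 0.0
t 13.6 tcp in deck [-24.5   1.    6.2] tooly [ 1.     0.    -0.003] w 15.4 [ 0.3 -0.2  0.4] [-0.01  0.51  1.86 -0.    0.77  0.12]
t: 15.5
ee_pos: [529.6, -217.9, 201.2]
orientation: [2.356, 2.075, 0.0]
ft_force: [-0.3, 0.3, 1.0]
width: 43.6
grasp_force: 0.0
t 15.5 tcp in deck [ -23.2 -225.6  116.2] tooly [ 1.    -0.003  0.001] w 43.6 [-0.3  0.3  1. ] [-0.41  0.37  1.77 -0.    1.   -0.28]
side socket_a [(0.58, [264.6, 269.1, 11.9, 11.1]), (0.41, [284.1, 267.2, 8.8, 7.4])]
side fitting_a []
top socket_a [(0.62, [312.7, 187.6, 12.4, 14.8])]
top fitting_a [(0.53, [196.1, 207.4, 10.7, 11.9]), (0.51, [202.0, 156.1, 12.8, 9.6])]
```

View pics/c4.png

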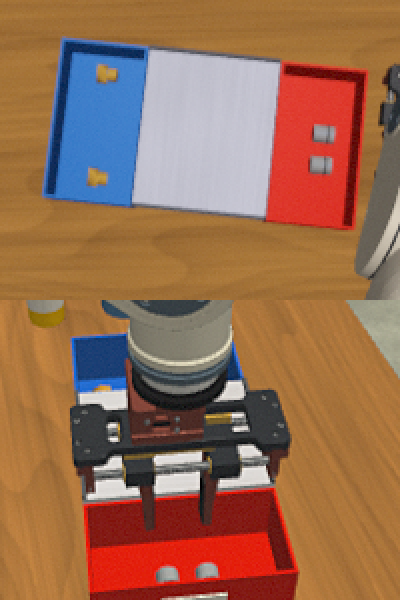

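Both fittings now lie in the blue bin, at crop (107,73) and (97,177). Both sockets lie flat in the red bin, at crop (322,133) and (320,165). Next is the lid.

```bash
cat > lid.py <<'E'
from h import *
q=np.load("q.npy");H=lidrot(q[3],q[4])
rot=R.from_matrix(H.as_matrix()*[1,-1,-1])
E
python3 - <<'E'
from lid import *
print("handle check",tri(dict(side=(283.5,349),top=(401.4,207.3))), "model bar mid proj", [proj(H.apply([0,0,40])+q[:3],n) for n in CM])
I={n:cv2.imread(f"pics/{n}0.png")[...,::-1].copy() for n in CM}
lt=cmask(I["top"],"red",(400,203));ls=cmask(I["side"],"red",(293,337))
f=lambda p:lidm([*p,.5236])
z,e=fit(f,[("lid","top",hullpts(lt)),("lid","side",hullpts(ls))],[530,-400,90,0]);print(z.round(3),e,(lidrot(z[3],.5236).apply([0,0,34])+z[:3]))
# black blob centroids
for n,c in(("side",(283,349)),("top",(401,207))):
    g=I[n].max(2);m=np.zeros_like(g);a,b=c;w=34 if n=="side" else 18
    s=(g[b-w:b+w,a-w:a+w]<75).astype(np.uint8);k,l,st,ce=cv2.connectedComponentsWithStats(s);i=1+st[1:,4].argmax();print(n,ce[i]+[a-w,b-w],st[i])
    bar=H.apply(box(60,14,12,46))+q[:3];hl=cv2.convexHull(proj(bar,n).astype(np.float32));M=cv2.moments(hl);print(" model",M["m10"]/M["m00"],M["m01"]/M["m00"],cv2.boundingRect(hl))
go(H.apply([0,0,120])+q[:3],rot)
E
```

```text
handle check (array([ 513.56219808, -388.00543691,  110.16620034]), np.float64(0.855194858186195)) model bar mid proj [array([[279.67746577, 348.17358322]]), array([[402.56727508, 208.56607695]])]
[ 5.28113e+02 -3.86635e+02  8.21340e+01  6.40000e-02] [('lid', 'top', 0.7), ('lid', 'side', 0.42)] [ 511.14760177 -387.72159133  111.57901065]
side [282.91505792 349.09073359] [ 15  21  38  27 518]
 model 282.5159442686133 349.7216179095846 (262, 334, 41, 31)
top [401.09340659 206.96153846] [ 14   6  10  25 182]
 model 401.1229651569047 206.62532739435773 (395, 193, 13, 27)
shift/40 tool [-4.59 -1.04  0.38] turn/6deg [-3.62  4.34 12.9 ] shift in target frame [-1.79  4.32 -0.64]
```

```bash
python3 -m jog '[[0,0,0,-0.26,0.31,0.92,0.6],[0,0,0,-0.26,0.31,0.92,0.6],[0,0,0,-0.26,0.31,0.92,0.6],[0,0,0,-0.26,0.31,0.92,0.6],[0,0,0,-0.26,0.31,0.92,0.6],[0,0,0,-0.26,0.31,0.92,0.6],[0,0,0,-0.26,0.31,0.92,0.6],[0,0,0,-0.26,0.31,0.92,0.6],[0,0,0,-0.26,0.31,0.92,0.6],[0,0,0,-0.26,0.31,0.92,0.6],[0,0,0,-0.26,0.31,0.92,0.6],[0,0,0,-0.26,0.31,0.92,0.6],[0,0,0,-0.26,0.31,0.92,0.6],[0,0,0,-0.26,0.31,0.92,0.6],[0,0,0,0,0,0,0.6]]'; python3 - <<'E'
import numpy as np;np.save("q.npy",[528.1,-386.6,82.1,.064,.5236])
from lid import *
go(H.apply([0,0,120])+q[:3],rot);print(ctrl.get_obs()["qpos"].round(2))
E
```

```text
t: 17.3
ee_pos: [528.8, -213.0, 199.9]
orientation: [-3.009, -0.092, -0.843]
ft_force: [-0.3, -0.1, -0.4]
width: 52.6
grasp_force: 0.0
shift/40 tool [-1.7   4.33 -0.63] turn/6deg [ 0.02 -0.22 -0.02] shift in target frame [-1.73  4.33 -0.6 ]
[-0.57  0.25  2.1   0.77  0.46  0.3 ]
```

```bash
python3 -m jog '[[-0.34,0.87,-0.12,0,-0.22,0,0.6],[-0.34,0.87,-0.12,0,0,0,0.6],[-0.34,0.87,-0.12,0,0,0,0.6],[-0.34,0.87,-0.12,0,0,0,0.6],[-0.34,0.87,-0.12,0,0,0,0.6],[0,0,0,0,0,0,0.6]]'; python3 - <<'E'
from lid import *
go(H.apply([0,0,19])+q[:3],rot);print(ctrl.get_obs()["qpos"].round(2))
E
```

```text
t: 17.9
ee_pos: [469.2, -396.9, 187.7]
orientation: [-3.023, -0.093, -0.812]
ft_force: [0.9, -0.0, -0.1]
width: 52.5
grasp_force: 0.0
shift/40 tool [-0.04 -0.18  2.55] turn/6deg [ 0.06 -0.01 -0.01] shift in target frame [-0.03 -0.16  2.55]
[-0.93  0.37  1.93  0.74  0.67  0.02]
```

```bash
python3 -m jog '[[-0.03,-0.17,0.7,0,0,0,0.6],[0,0,0.7,0,0,0,0.6],[0,0,0.5,0,0,0,0.6],[0,0,0.35,0,0,0,0.6],[0,0,0.2,0,0,0,0.6],[0,0,0.1,0,0,0,0.6],[0,0,0,0,0,0,0.6]]'; python3 - <<'E'
from lid import *
go(H.apply([0,0,19])+q[:3],rot)
E
python3 -m jog '[[0,0,0,0,0,0,0.05],[0,0,0,0,0,0,0.05],[0,0,0,0,0,0,0.05],[0,0,0,0,0,0,0.05],[0,0,0,0,0,0,0.05],[0,0,0,0,0,0,0],[0,0,0,0,0,0,0]]'
```

```text
t: 18.6
ee_pos: [519.4, -383.0, 98.7]
orientation: [-3.02, -0.094, -0.811]
ft_force: [-0.4, 0.3, -0.6]
width: 52.9
grasp_force: 0.0
shift/40 tool [-0.02  0.1  -0.01] turn/6deg [ 0.03 -0.01 -0.01] shift in target frame [-0.02  0.1  -0.01]
t: 19.3
ee_pos: [519.1, -383.8, 99.0]
orientation: [-3.021, -0.092, -0.812]
ft_force: [-4.3, -3.0, 4.0]
width: 13.9
grasp_force: 30.0
```

```bash
python3 -m jog '[[0,0,-0.15,0,0,0,0],[0,0,-0.25,0,0,0,0],[0,0,-0.35,0,0,0,0],[0,0,-0.45,0,0,0,0],[0,0,-0.5,0,0,0,0],[0,0,-0.5,0,0,0,0],[0,0,-0.4,0,0,0,0],[0,0,-0.3,0,0,0,0],[0,0,0,0,0,0,0]]'; python3 - <<'E'
from lid import *
p=np.load("p.npy");A=R.from_euler("z",p[3]);b=A.apply([0,-152,0])+p[:3];rt=R.from_matrix(A.as_matrix()*[1,-1,-1]);print("bin",b)
go([b[0],b[1],185],rt)
E
```

```text
t: 20.2
ee_pos: [460.8, -387.1, 200.8]
orientation: [-3.021, -0.092, -0.814]
ft_force: [0.5, 0.1, -2.2]
width: 13.6
grasp_force: 30.0
bin [ 5.61657126e+02 -1.47644475e+02  4.96297305e-01]
shift/40 tool [ 2.3  -5.83  1.76] turn/6deg [-0.42 -5.01  1.73] shift in target frame [ 1.76 -6.25  0.4 ]
```

```bash
python3 -m jog '[[0,0,0,-0.04,-0.5,0.17,0],[0,0,0,-0.04,-0.5,0.17,0],[0,0,0,-0.04,-0.5,0.17,0],[0,0,0,-0.04,-0.5,0.17,0],[0,0,0,-0.04,-0.5,0.17,0],[0,0,0,-0.04,-0.5,0.17,0],[0,0,0,-0.04,-0.5,0.17,0],[0,0,0,-0.04,-0.5,0.17,0],[0,0,0,-0.04,-0.5,0.17,0],[0,0,0,-0.04,-0.5,0.17,0],[0,0,0,0,0,0,0]]'
python3 -m jog '[[0.06,-0.25,0,0,0,0,0],[0.14,-0.5,0.03,0,0,0,0],[0.14,-0.5,0.03,0,0,0,0],[0.14,-0.5,0.03,0,0,0,0],[0.14,-0.5,0.03,0,0,0,0],[0.14,-0.5,0.03,0,0,0,0],[0.14,-0.5,0.03,0,0,0,0],[0.14,-0.5,0.03,0,0,0,0],[0.14,-0.5,0.03,0,0,0,0],[0.14,-0.5,0.03,0,0,0,0],[0.14,-0.5,0.03,0,0,0,0],[0.14,-0.5,0.03,0,0,0,0],[0.14,-0.5,0.03,0,0,0,0],[0,0,0,0,0,0,0],[0,0,0,0,0,0,0]]'
python3 - <<'E'
from lid import *
p=np.load("p.npy");A=R.from_euler("z",p[3]);b=A.apply([0,-152,0])+p[:3];rt=R.from_matrix(A.as_matrix()*[1,-1,-1])
go([b[0],b[1],185],rt);x,r=tool()
for n in CM: cv2.imwrite(f"pics/{n}5.png",optics.get_image(n)[...,::-1])
b=cv2.imread("pics/top5.png")[120:270,150:390];a=cv2.imread("pics/side5.png")[130:380,180:420]
cv2.imwrite("pics/c5.png",cv2.resize(np.vstack([b,a]),None,fx=1.5,fy=1.5,interpolation=3))
E
```

```text
t: 21.3
ee_pos: [462.3, -386.0, 198.1]
orientation: [-3.132, 0.186, 0.002]
ft_force: [-0.0, 0.3, -1.6]
width: 13.8
grasp_force: 30.0
t: 22.8
ee_pos: [559.6, -146.1, 185.1]
orientation: [-3.133, 0.186, 0.001]
ft_force: [0.1, -1.1, -1.9]
width: 13.8
grasp_force: 30.0
shift/40 tool [0.06 0.03 0.  ] turn/6deg [-0.03  0.01  0.05] shift in target frame [0.06 0.03 0.  ]
```

View pics/c5.png

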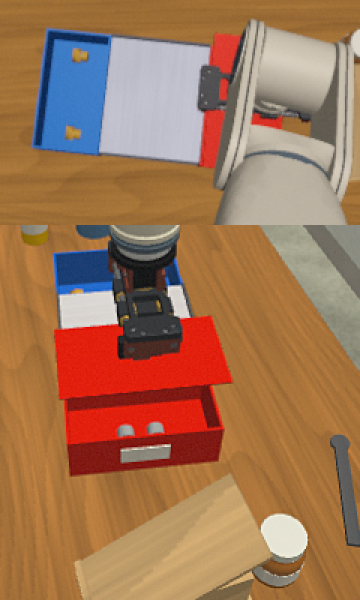

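```bash
python3 - <<'E'
from lid import *
p=np.load("p.npy");I={n:cv2.imread(f"pics/{n}0.png")[...,::-1].copy() for n in CM}
cr=cmask(I["top"],"red",(308,192));cb=cmask(I["top"],"blue",(198,181));sr=cmask(I["side"],"red",(275,262))
O=[("red","top",hullpts(cr)),("blue","top",hullpts(cb)),("red","side",hullpts(sr))]
def diag(p):
  for k,n,q in O:
    P=stand(p)[k];hl=cv2.convexHull(proj(P,n).astype(np.float32)).reshape(-1,2);r=resid(P,n,q)
    for i in range(len(hl)):
        a,b=hl[i],hl[(i+1)%len(hl)];t=(b-a)/np.linalg.norm(b-a);s=(q-a)@t;d=np.abs((q-a)@[-t[1],t[0]])
        m=(d<5)&(s>4)&(s<np.linalg.norm(b-a)-4)
        if m.any(): print(k,n,a.round(0),b.round(0),m.sum(),"mean",r[m].mean().round(2),"sd",r[m].std().round(2))
for k in(0,1,2):
    z,e=fit(stand,[o for i,o in enumerate(O) if i!=k or k==2],p);print(z.round(3),e)
diag(p)
x,r=tool();T=rot
print("TCP in lid at grasp",H.inv().apply(np.array([519.1,-383.8,99.0])-q[:3]).round(1))
E
```

```text
[ 5.80929e+02  4.36200e+00 -1.02200e+00 -1.22000e-01] [('blue', 'top', 0.46), ('red', 'side', 0.47)]
[ 5.81004e+02  2.73500e+00  1.04000e+00 -1.27000e-01] [('red', 'top', 1.25), ('red', 'side', 0.58)]
[ 5.80431e+02  3.19900e+00  4.41000e-01 -1.24000e-01] [('red', 'top', 1.24), ('blue', 'top', 0.49), ('red', 'side', 0.55)]
red top [334. 154.] [328. 234.] 97 mean 0.93 sd 0.15
red top [322. 234.] [281. 230.] 44 mean 0.48 sd 0.13
red top [281. 230.] [288. 155.] 89 mean 2.18 sd 0.16
red top [291. 150.] [334. 154.] 47 mean 0.99 sd 0.11
blue top [224. 143.] [215. 223.] 95 mean 0.65 sd 0.16
blue top [215. 223.] [171. 218.] 48 mean 0.27 sd 0.1
blue top [171. 218.] [181. 139.] 96 mean 0.42 sd 0.15
blue top [181. 139.] [224. 143.] 47 mean 0.53 sd 0.14
red side [329. 265.] [325. 287.] 18 mean 0.47 sd 0.15
red side [325. 287.] [226. 297.] 121 mean 0.77 sd 0.14
red side [226. 297.] [224. 276.] 18 mean 0.76 sd 0.14
red side [224. 276.] [221. 232.] 48 mean 0.79 sd 0.11
red side [221. 232.] [316. 223.] 117 mean 0.32 sd 0.15
red side [316. 223.] [329. 265.] 47 mean 0.26 sd 0.14
TCP in lid at grasp [ 0.8  3.4 19. ]
```

```bash
python3 - <<'E'
s=open("h.py").read()
s=s.replace('return np.array([cv2.pointPolygonTest(hl,(float(a),float(b)),True) for a,b in pts])','return np.array([cv2.pointPolygonTest(hl,(float(a),float(b)),True) for a,b in pts])-.5')
s=s.replace('return {"red":','return {"rim":(box(220,120,76,80)+[0,-152,0])@A.T+o,"red":')
open("h.py","w").write(s)
E
cat > f2.py <<'E'
from lid import *
p=np.load("p.npy");I={n:cv2.imread(f"pics/{n}0.png")[...,::-1].copy() for n in CM}
O=[("rim","top",hullpts(cmask(I["top"],"red",(308,192)))),("blue","top",hullpts(cmask(I["top"],"blue",(198,181)))),("red","side",hullpts(cmask(I["side"],"red",(275,262))))]
z,e=fit(stand,O,p);print("all",z.round(3),e)
z1,e=fit(stand,O[2:],z);print("side only",z1.round(3),e)
z2,e=fit(lambda d:stand([d[0],d[1],d[2],d[3]]),O[:2],z);print("top only",z2.round(3),e)
for w in(z,z1,z2): print("bin",(R.from_euler("z",w[3]).apply([0,-152,0])+w[:3]).round(1))
np.save("p.npy",z)
lt=cmask(I["top"],"red",(400,203));ls=cmask(I["side"],"red",(293,337))
v,e=fit(lambda p:lidm([*p,.5236]),[("lid","top",hullpts(lt)),("lid","side",hullpts(ls))],[530,-400,90,0]);print("lid",v.round(3),e)
print("TCP in lid at grasp",lidrot(v[3],.5236).inv().apply(np.array([519.1,-383.8,99.0])-v[:3]).round(1))
# current lid corners, predicted from the tool: lid frame = tool flipped
x,r=tool();L=R.from_matrix(r.as_matrix()*[1,-1,-1]);o=x+L.apply([0,0,-19])
J=cv2.imread("pics/side5.png")
C=np.array([[-112,62,12],[112,62,12],[112,-62,12],[-112,-62,12]]);pr=proj(L.apply(C)+o,"side");print(pr.round(1))
big=cv2.resize(J[180:260,205:345],None,fx=5.5,fy=5.5,interpolation=3)
for u,w in pr: cv2.circle(big,(int((u-205+.5)*5.5),int((w-180+.5)*5.5)),4,(0,255,0),1)
cv2.imwrite("pics/c6.png",big)
E
python3 f2.py
```

```text
all [ 5.80338e+02  3.95200e+00  1.56000e-01 -1.25000e-01] [('rim', 'top', 0.27), ('blue', 'top', 0.16), ('red', 'side', 0.23)]
side only [ 5.81804e+02  4.12300e+00 -1.16000e-01 -1.28000e-01] [('red', 'side', 0.1)]
top only [ 5.79712e+02  3.98700e+00 -1.17400e+00 -1.28000e-01] [('rim', 'top', 0.14), ('blue', 'top', 0.13)]
bin [ 5.615e+02 -1.469e+02  2.000e-01]
bin [ 5.625e+02 -1.466e+02 -1.000e-01]
bin [ 560.3 -146.8   -1.2]
lid [ 5.28093e+02 -3.86647e+02  8.35930e+01  6.00000e-02] [('lid', 'top', 0.32), ('lid', 'side', 0.2)]
TCP in lid at grasp [ 0.1  3.4 17.7]
[[215.4 200.6]
 [320.2 191.3]
 [334.5 235.5]
 [218.8 246.8]]
```

View pics/c6.png

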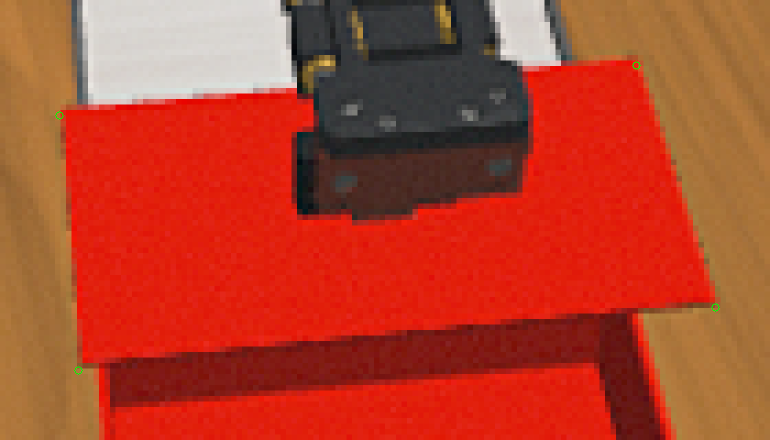

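The predicted lid corners (green) match the seen plate to about 1 px, and the plate looks level. I'll lower it to just above the rim and measure again.

```bash
python3 -m jog '[[0.06,0.02,0.3,-0.03,0.01,0.05,0],[0,0,0.5,0,0,0,0],[0,0,0.5,0,0,0,0],[0,0,0.4,0,0,0,0],[0,0,0.25,0,0,0,0],[0,0,0.1,0,0,0,0],[0,0,0,0,0,0,0],[0,0,0,0,0,0,0]]'; cat > look.py <<'E'
import sys
from lid import *
p=np.load("p.npy");A=R.from_euler("z",p[3]);b=A.apply([0,-152,0])+p[:3];rt=R.from_matrix(A.as_matrix()*[1,-1,-1])
x,r=tool();L=R.from_matrix(r.as_matrix()*[1,-1,-1]);o=x+L.apply([0,0,-19])
print("lid in bin by robot",A.inv().apply(o-b).round(1),"turn",np.degrees((rt.inv()*r).as_rotvec()).round(2))
J=optics.get_image("side")[...,::-1]
big=cv2.resize(J[190:310,205:345],None,fx=5,fy=5,interpolation=3)
for C,c in((np.array([[-112,62,12],[112,62,12],[112,-62,12],[-112,-62,12]]),(0,255,0)),):
  pr=proj(L.apply(C)+o,"side");print(pr.round(1))
  for u,w in pr: cv2.circle(big,(int((u-205+.5)*5),int((w-190+.5)*5)),4,c,1)
for u,w in proj(A.apply([[-110,-60,80],[110,-60,80],[110,-60,0],[-110,-60,0]])+b,"side"): cv2.circle(big,(int((u-205+.5)*5),int((w-190+.5)*5)),4,(255,255,0),1)
cv2.imwrite(sys.argv[1],big)
E
python3 look.py pics/c7.png
```

```text
t: 23.7
ee_pos: [562.9, -147.9, 103.8]
orientation: [3.135, -0.197, 0.003]
ft_force: [0.4, -0.4, -0.8]
width: 14.0
grasp_force: 30.0
lid in bin by robot [ 1.6 -0.8 84.7] turn [-0.01  0.09  0.06]
[[219.7 226.4]
 [318.4 217.4]
 [331.4 261.2]
 [223.  272. ]]
```

View pics/c7.png

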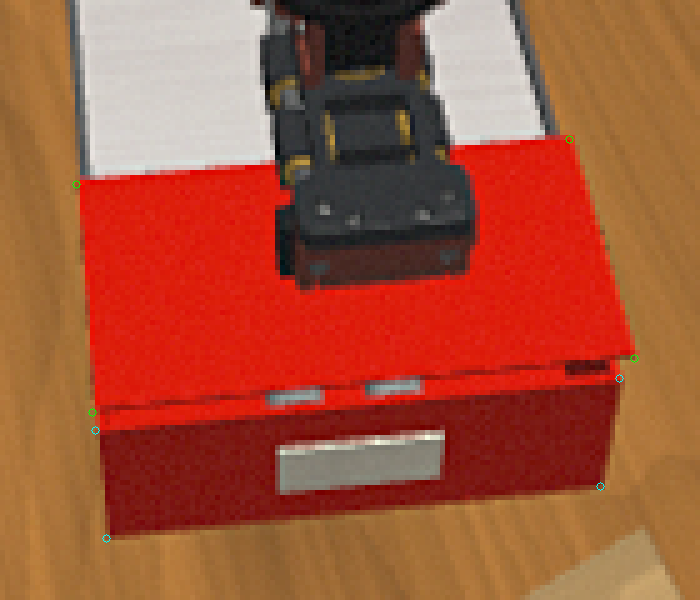

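```bash
python3 -m jog '[[-0.04,0,0.03,0,0,0,0],[0,0,0.04,0,0,0,0],[0,0,0.04,0,0,0,0],[0,0,0.04,0,0,0,0],[0,0,0.03,0,0,0,0],[0,0,0.02,0,0,0,0],[0,0,0,0,0,0,0],[0,0,0,0,0,0,0]]'; cat > st.py <<'E'
from lid import *
p=np.load("p.npy");A=R.from_euler("z",p[3]);b=A.apply([0,-152,0])+p[:3];rt=R.from_matrix(A.as_matrix()*[1,-1,-1])
x,r=tool();L=R.from_matrix(r.as_matrix()*[1,-1,-1]);o=x+L.apply([0,0,-19]);s=ctrl.get_obs()
print("lid in bin by robot",A.inv().apply(o-b).round(1),"turn",np.degrees((rt.inv()*r).as_rotvec()).round(2),"F bin",A.inv().apply(s["ft_force"]).round(1),"M bin",A.inv().apply(s["moment"]).round(2))
E
python3 st.py
```

```text
t: 24.55
ee_pos: [560.8, -147.4, 95.4]
orientation: [3.135, -0.197, 0.001]
ft_force: [-2.9, -0.6, 3.4]
width: 14.1
grasp_force: 30.0
lid in bin by robot [-0.6 -0.6 76.2] turn [-0.01  0.03  0.05] F bin [-2.8 -0.9  3.4] M bin [0.08 0.04 0.07]
```

```bash
python3 -m jog '[[-0.02,0,0.02,0,0,0,0],[0,0,0.03,0,0,0,0],[0,0,0.03,0,0,0,0],[0,0,0,0,0,0,0],[0,0,0,0,0,0,0]]'; python3 st.py
```

```text
t: 25.05
ee_pos: [560.4, -147.8, 92.1]
orientation: [3.135, -0.197, 0.002]
ft_force: [1.1, -5.5, 0.9]
width: 14.0
grasp_force: 30.0
lid in bin by robot [-0.9 -1.1 72.9] turn [-0.04  0.07  0.06] F bin [ 1.8 -5.3  0.9] M bin [-0.85  0.14 -0.08]
```

```bash
python3 -m jog '[[0,0.02,0.02,0,0,0,0],[0,0,0.03,0,0,0,0],[0,0,0.02,0,0,0,0],[0,0,0,0,0,0,0],[0,0,0,0,0,0,0]]'; python3 st.py
```

```text
t: 25.55
ee_pos: [560.4, -148.0, 89.4]
orientation: [3.135, -0.197, 0.002]
ft_force: [2.7, 0.3, 3.8]
width: 13.5
grasp_force: 30.0
lid in bin by robot [-0.9 -1.2 70.3] turn [0.   0.07 0.04] F bin [2.6 0.6 3.8] M bin [ 0.05 -0.17 -0.05]
```

```bash
python3 -m jog '[[0,0,0.02,0,0,0,0],[0,0,0.02,0,0,0,0],[0,0,0,0,0,0,0],[0,0,0,0,0,0,0]]'; python3 st.py
```

```text
t: 25.95
ee_pos: [560.0, -148.0, 87.7]
orientation: [3.135, -0.197, 0.001]
ft_force: [4.1, 0.6, 3.5]
width: 14.0
grasp_force: 30.0
lid in bin by robot [-1.2 -1.3 68.5] turn [0.   0.04 0.05] F bin [4.  1.1 3.5] M bin [ 0.23 -0.25  0.  ]
```

```bash
python3 -m jog '[[0.02,0,0.02,0,0,0,0],[0,0,0.02,0,0,0,0],[0,0,0,0,0,0,0],[0,0,0,0,0,0,0]]'; python3 st.py; python3 look.py pics/c8.png
```

```text
t: 26.35
ee_pos: [560.1, -148.0, 87.7]
orientation: [-3.135, 0.197, 0.001]
ft_force: [-4.5, 1.6, 21.6]
width: 14.3
grasp_force: 30.0
lid in bin by robot [-1.2 -1.3 68.5] turn [ 0.01 -0.03  0.04] F bin [-4.7  1.  21.6] M bin [ 0.28  1.02 -0.07]
lid in bin by robot [-1.2 -1.3 68.5] turn [ 0.01 -0.03  0.04]
[[218.9 231.3]
 [316.6 222.5]
 [329.2 266.3]
 [222.1 277. ]]
```

View pics/c8.png

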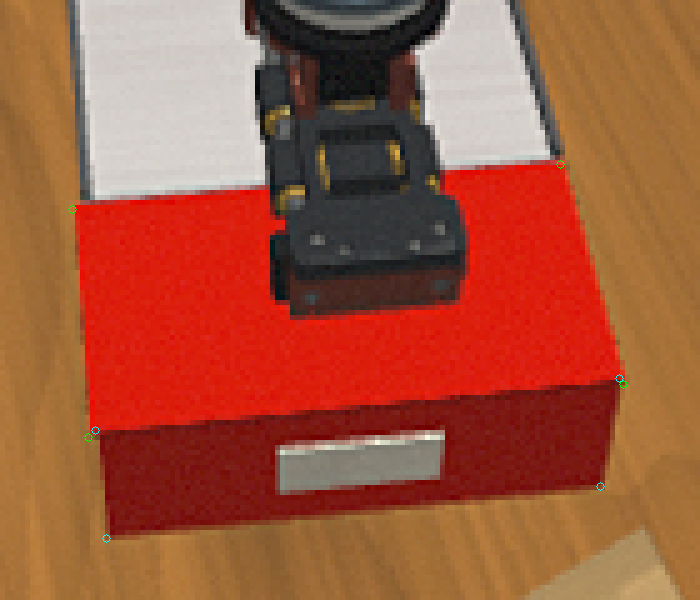

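The lid has bottomed out on the rim (the vertical force jumped to 22 N), and the picture shows no gap along the front edge. I'll release it and back away.

```bash
python3 -m jog '[[0,0,-0.02,0,0,0,0],[0,0,0,0,0,0,0.3],[0,0,0,0,0,0,0.6],[0,0,0,0,0,0,0.6],[0,0,0,0,0,0,0.6],[0,0,-0.3,0,0,0,0.6],[0,0,-0.7,0,0,0,0.6],[0,0,-1,0,0,0,0.6],[0,0,-1,0,0,0,0.6],[-0.6,0,-0.5,0,0,0,0.6],[-0.8,0.6,0,0,0,0,0.6],[-0.8,0.8,0,0,0,0,0.6],[-0.8,0.8,0,0,0,0,0.6],[-0.5,0.8,0,0,0,0,0.6],[0,0.9,0,0,0,0,0.6],[0,0.9,0,0,0,0,0.6],[0,0.9,0,0,0,0,0.6],[0,0,0,0,0,0,0.6]]'; python3 - <<'E'
from lid import *
p=np.load("p.npy");A=R.from_euler("z",p[3]);b=A.apply([0,-152,0])+p[:3]
for n in CM: cv2.imwrite(f"pics/{n}9.png",optics.get_image(n)[...,::-1])
c=cv2.imread("pics/top9.png")[120:270,150:390];a=cv2.imread("pics/side9.png")[130:310,180:420]
cv2.imwrite("pics/c9.png",cv2.resize(np.vstack([c,a]),None,fx=1.8,fy=1.8,interpolation=3))
t=cmask(cv2.imread("pics/top9.png")[...,::-1].copy(),"red",(308,192))
def lv(v): return {"lid":(R.from_euler("z",v[3])*R.from_euler("xy",v[4:])).apply(box(224,124,8,12))+v[:3]}
g=lambda v:lv([v[0],v[1],72,v[2],0,0])
f=lambda d:np.r_[resid(g(d*[100,100,.1])["lid"],"top",hullpts(t))]
r=least_squares(f,[5.615,-1.469,-1.25],diff_step=2e-3,loss="soft_l1");v=r.x*[100,100,.1]
print("lid in bin (top view)",A.inv().apply(np.array([v[0],v[1],72])-b).round(1),"yaw err",round(v[2]-p[3],3),"resid",np.abs(r.fun).mean().round(2))
E
```

```text
t: 28.2
ee_pos: [393.1, -360.5, 227.9]
orientation: [3.133, -0.202, 0.004]
ft_force: [-0.0, 0.9, -0.6]
width: 52.6
grasp_force: 0.0
lid in bin (top view) [-1.8 -0.1 71.8] yaw err -0.005 resid 0.23
```

View pics/c9.png

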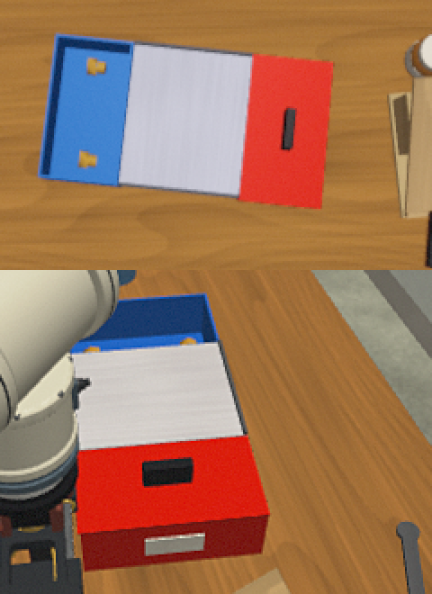

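The lid sits flush on the red bin, with its handle at about (288,129) in the top crop. It is within about 2 mm and 0.005 rad of the bin. The fittings are in the blue bin and the arm is clear, so I'm handing in.

```bash
python3 -c "
from workcell import ctrl
print(ctrl.close_job())"
```

```text
the job is handed in; nothing more can be done
None
```

The job is handed in at about 28 s of the 72 s limit: by the camera views, both sockets are in the red bin, both fittings are in the blue bin, and the lid sits flush on the red bin (about 2 mm off centre); I never went near the mug, can or jar, and no verdict was returned.

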